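Hang the sampling head on the spring-balanced arm

TASK

Lift the white ribbed sampling head off its rubber parking mat by its square blue grip and hang it by its flange in the red fork of the spring-balanced arm. Ride down slowly with the arm as it sinks, and let go only once the arm is still and carries the whole weight, so that it neither drops nor springs up when you open the fingers. Be gentle with the fork and leave the bottle, the beaker and the jar where they are.

Things in the scene. Friction and masses are not known exactly. Their poses are not given: they have to be found in the camera images.
- sampler_center (a point): Centre (75.5 mm over the underside) of the loose sampling head, 151 mm tall, standing upright. From its underside up: white ribbed round body 56 mm across to 62 mm; black neck 14 mm across to 95 mm; flange 48 mm across to 103 mm; square blue grip to 151 mm. It weighs between 0.22 and 0.72 kg, different each time.
- sampler_grip (a point): Middle of the sampling head's square blue grip, 51.5 mm above sampler_center, where to hold it. The grip is 28 x 28 mm, 48 mm tall (24 mm of it above this point and 24 mm below), its faces square to this point's x and y axes; z is up.
- sampler_flange (a point): Centre of the underside of the head's aluminium flange, 32 mm below sampler_grip: the point that must come to rest on fork_seat. The flange is 8 mm thick, 48 mm across, bevelled to 40 mm at the underside.
- fork_seat (a point): Middle of the top face of the red two-tined fork (7 mm thick, 66 x 66 mm) at the arm's end, the height on which the flange rests; starts 243 mm above the bench. Slot 22 mm wide along this point's x axis, open towards -x (the robot's side), closed end 14 mm beyond this point on +x. The arm leaves along +y, its link 60 mm from here and 12 mm below the seat. z is up: the fork stays level as it sinks.
- fork_rim (a point): Point on the rim's top in the middle of the fork's closed (+x) side, 30.5 mm from fork_seat. The rim, 5 mm high and 5 mm thick, stands 28 mm from fork_seat on all four sides, also on the tips of the tines (not across the slot). So bring the head in along the fork's +x, neck in the slot, flange more than 5 mm above the seat, then lower it into the rim.
- swing_arm (a joint): Angle (rad) of the parallelogram arm: 0 when empty, grows as it sinks, stops near -0.06 and 0.38. Links 340 mm long, fork end starting 0.15 rad above level: the seat is 340 mm x (sin 0.15 - sin(0.15 - angle)) lower than at 0, and up to 4 mm farther from the stand. Spring 8.1 N m per rad (about 70 N/m at the fork), lightly damped; with the head on, it rests at 0.09 to 0.30 rad (3 to 10 cm down).
- stand: Fixed stand of the arm: dark base plate 130 x 130 x 16 mm with a white post, 206 mm high; origin under the centre of the base. The arm reaches out along its -y axis, the fork's centre being 396 mm from the origin.
- park_mat: Fixed round black rubber mat, 90 mm across and 6 mm thick, on which the sampling head stands at the start; origin under its centre.
- amber_bottle: Bystander: amber bottle, 62 mm across, 140 mm high, origin under its centre. Leave it alone.
- beaker: Bystander: glass beaker, 72 mm across, 85 mm high, origin under its centre. Leave it alone.
- jar: Bystander: white jar with blue cap, 60 mm across, 65 mm high, origin under its centre. Leave it alone.
Things that resemble listed ones, but are neither listed nor needed, are in the scene too. There is more than one size of the part that bears sampler_center; the job needs the smaller.

How it is judged:
By the outcome, as a careful person would: the job done as asked, in the order asked, and still so for the second after the job is handed in, with the robot touching nothing.
It also fails if it takes over 59 s, if anything falls off the work surface, if the arm or the gripper's body presses on something with over 40 N, if the wrist force passes 120 N, or if a joint passes its speed limit or range.

ROBOT

A 6-joint arm with a two-finger parallel gripper is mounted at the origin on the work surface. World frame = base frame: x ahead of the robot, y to its left, z up, the work surface at z = 0. Lengths are in m, angles in rad, forces in N, time in s.
With the tool pointing down it reaches from about 0.325 to 0.925 m from the base axis. Payload 3.1 kg.
Tool frame: the origin (TCP) lies where the fingers leave the gripper's body, on its centre line; the fingertips stand 73 mm ahead of it and the grasp point (between the pads) lies 54 mm ahead of it; z points along the fingers, y is the line along which they close (so a half turn about z gives the same grasp; the last joint's range is limited). The gripper opens to 85 mm and grips with 20 to 120 N. Pads are 22 mm wide; open, the fingers measure 114 mm over their backs; the gripper's body (76 mm by 85 mm) begins 54 mm behind the grasp point. The pads swing forward as they close: fully open they stand 13 mm farther back than shut.
Start: joints at [-1.23, 0.217, 1.613, -0, 1.311, -0.112], TCP at [0.273, -0.562, 0.304] pointing down, gripper open.
Joint ranges: [-2.75, 2.75], [-0.78, 2.1], [0.31, 2.55], [-1.13, 4.27], [0.13, 2.63], [-2.58, 2.58]. Speed limits (rad/s): [2.79, 2.79, 3.14, 3.14, 3.14, 3.14].

INTERFACE

Orientations are given as a rotation vector (axis times angle).
In Python, from workcell import read_state, capture, close_job, look_for, regions_of, landmark_of gives the robot as it stands.
- The arm moves only by the tool drive_tool, never from a script. Its argument "moves" is a list of rows, each a list of 6 numbers: the shift along the tool's x, y, z in mm, then the turn, a rotation vector about the tool's x, y, z in rad. In form: [[tx, ty, tz, rx, ry, rz], ...]. A call has 1 to 5 rows; each row shifts and turns the commanded pose from where the row before left it, along the tool's axes as they then stand; what a row does not reach is not made up. A row lasts 1/8 s, in which the tool goes at most 62.5 mm and 10.7 degrees, less where a joint would pass 70% of its speed; a pose out of reach is approached as far as the arm can. A call with a gripper value outside its range is refused whole. "fingers" is the gripper command: -1 is shut, 1 is fully open, values between are in proportion, set as the call begins (left out, the last holds). The fingers move at their own pace and stop on an object; "grip_force" is the grip in N (left out, the last holds). Time passes only in rows, so rows that do not move let the fingers close. It gives the time, the measured TCP pose, the force, the opening and the grip force at its end, in the units of the state.
- read_state(): the state, without advancing time (a new reading comes with each control period).
- capture(name): name is "scene" or "top" or "wrist"; returns a dict with "img" (480x640x3 uint8, blue, green, red), "depth" (480x640 float32, m along the optical axis (not along the pixel's ray), 0 where there is no reading), "vertical_fov" (degrees; the focal length in pixels is half the picture's height over the tangent of half this angle, whatever the lens; pixels are square), "cx", "cy" (the principal point, pixels), "eye" and "attitude" of the camera in the world; the wrist camera has in their place "tool_from_camera" (4x4, takes a point from camera to tool coordinates, whose origin is the TCP and whose axes are the flange's). Camera axes: x right, y down, z forward; pixel columns grow to the right and rows downward; lengths in m; the calibration is good to about 2 mm. The wrist camera is an equidistant fisheye: a pixel r from the principal point sees the ray r / f radians off the axis. A picture is of the moment at which its call begins: read the wrist's pose just before it.
- close_job(): hands the job in; it is judged then, once.
Trained networks look in a picture, given as the dict that the camera call returned (one of the last four; its "shot" number tells which), for a name from the list of things; names that differ only in an ending like _2 or _b are one class to them, and where a whole thing is asked for, a point or a joint stands for the part that bears it (a point fixed in the world has none). Each returns a list of dicts, best first, with "score" (0 to 1); they miss things now and then, are a little off and sometimes report something else, mostly with a low value. They report only what shows in the picture. A call takes as long as a camera call. They do not tell look-alikes from the thing itself.
- look_for(thing, picture): "point" ([row, column] in pixels, amid what is visible of it).
- regions_of(thing, picture): "mask" (480x640 bool, what is visible of it) and "point" ([row, column] in pixels, amid what is visible of it).
- landmark_of(thing, picture): "point" ([row, column] in pixels: a listed point, or the origin of a listed thing).
The state is a dict: "time_s": time; "q": joint angles; "qd": joint speeds; "tau": joint torques, N m; "position": TCP position; "tcp_rot": TCP orientation; "wrist_force": force on the tool from outside, world axes, zero at the start; "ft_torque": the same for the moment, N m; "grip_width": finger opening in m; "grip_force": force on a finger pad.
Only numpy, scipy, OpenCV 4.12 (cv2) and the standard library are available. Lean on these libraries where they do the work, as an engineer would, in place of code of your own. Each camera call takes 0.05 s, during which the arm holds its last target. There are 200 camera calls.

## Working session

There is one attempt and no reset: what is moved stays moved. The work goes in short steps, Python scripts to look and compute and a tool call to move; the robot and the scene stay as the last step left them, time stands still between calls to the robot, and variables do not carry over. Pictures are saved under pics/ and viewed, at most 10 in all, crops included, and the job is handed in when it is done.

Besides the shell and the picture viewer there is one more tool, called after "Request:" by a JSON object that holds its "op" and its "data". drive_tool: Moves the arm, as the interface text tells. Its arguments: {"type":"object","properties":{"moves":{"type":"array"},"fingers":{"type":"number"},"grip_force":{"type":"number"}},"required":["moves"]}

```bash
mkdir -p pics
cat > h.py <<'E'
import numpy as np, cv2
from workcell import *
from scipy.spatial.transform import Rotation as R
def att(p):
    a=np.array(p['attitude'],float)
    if a.shape==(3,3): return a
    return R.from_rotvec(a).as_matrix() if a.size==3 else R.from_quat(a).as_matrix()
def cloud(p):
    f=240/np.tan(np.radians(p['vertical_fov'])/2)
    v,u=np.mgrid[:480,:640]; d=p['depth']
    P=np.stack([(u-p['cx'])/f*d,(v-p['cy'])/f*d,d],-1)
    W=P@att(p).T+np.array(p['eye']); W[d==0]=np.nan
    return W
def px(W,rc,k=2):
    r,c=[int(round(x)) for x in rc]
    return np.nanmedian(W[max(r-k,0):r+k+1,max(c-k,0):c+k+1].reshape(-1,3),0)
E
python3 - <<'E'
from h import *
print(read_state())
for n in ['scene','top']:
    p=capture(n); print(n,p['eye'],p['attitude'],p['vertical_fov'],p['cx'],p['cy'])
    cv2.imwrite(f'pics/{n}1.png',p['img']); np.savez(f'{n}1.npz',**{k:p[k] for k in ['img','depth','vertical_fov','cx','cy','eye','attitude']})
    W=cloud(p)
    for t in ['sampler_center','sampler_grip','sampler_flange','fork_seat','fork_rim','stand','park_mat','amber_bottle','beaker','jar']:
        for l in landmark_of(t,p)[:3]: print(t,np.round(l['point'],1),round(l['score'],2),np.round(px(W,l['point']),4))
E
```

```text
{'time_s': 0.0, 'q': array([-1.23017868e+00,  2.17784772e-01,  1.61490102e+00,  1.06313613e-05,
        1.31127511e+00, -1.12217134e-01]), 'qd': array([ 0.00243937,  0.00107706,  0.00048146,  0.0002329 ,  0.00032422,
       -0.00080989]), 'tau': array([ 7.54434041e-04, -3.96838939e+01, -3.03852510e+01,  1.00383638e-04,
        9.53716255e-03, -9.49294190e-06]), 'position': array([ 0.27325073, -0.56140949,  0.30256635]), 'tcp_rot': array([-3.05911649e+00, -7.04716590e-01,  4.07570774e-04]), 'wrist_force': array([ 0.33606937, -0.30815812,  0.62774611]), 'ft_torque': array([ 0.0135626 , -0.00230673, -0.00269963]), 'grip_force': 0.0, 'grip_width': 0.08531636926661945}
scene [1.15018997 0.67209561 1.37658727] [-0.98293012 -2.63505994  0.84589698] 43.3179817032221 326.82452399865554 242.08063266594158
sampler_center [176.3 302.6] 0.96 [ 0.4726 -0.2332  0.1105]
sampler_center [162.6 260.5] 0.6 [ 0.5388 -0.3394  0.1319]
sampler_grip [172.3 301. ] 0.67 [ 0.4755 -0.2371  0.1249]
sampler_grip [148.1 257.5] 0.64 [ 0.5369 -0.3435  0.1777]
sampler_flange [156.7 257.4] 0.93 [ 0.5442 -0.3452  0.1471
[... 454 characters left out ...]
5245] [-2.1882031   2.13305206 -0.16423007] 48.82356730106312 324.0259921545454 228.92196148387606
sampler_grip [253.7 459.2] 0.88 [ 0.5333 -0.3565  0.1994]
sampler_grip [281.9 412.9] 0.86 [ 0.4597 -0.2464  0.1583]
sampler_flange [283.2 410.1] 0.92 [ 0.4569 -0.2385  0.1565]
sampler_flange [254.8 454.1] 0.62 [ 0.5303 -0.3442  0.1987]
fork_seat [254.2 327.1] 0.55 [ 0.5414 -0.0209  0.0006]
fork_rim [241.3 326.8] 0.88 [ 0.5797 -0.017   0.0052]
stand [249.2 190.1] 0.77 [0.5339 0.3479 0.1448]
park_mat [280.5 400.5] 0.69 [ 0.4678 -0.2258  0.0665]
amber_bottle [229.  472.4] 0.74 [ 0.6155 -0.4265  0.086 ]
beaker [298.8 235.7] 0.6 [0.4036 0.2405 0.0019]
jar [167.2 373.9] 0.67 [ 0.7915 -0.1494  0.0653]
```

Run:
```python
from h import *
a=cv2.imread('pics/scene1.png')[110:330,180:500]; cv2.imwrite('pics/s1c.png',cv2.resize(a,(800,550),interpolation=2))
a=cv2.imread('pics/top1.png')[130:350,170:510]; cv2.imwrite('pics/t1c.png',cv2.resize(a,(800,518),interpolation=2))
```

```text
(no output)
```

View pics/s1c.png

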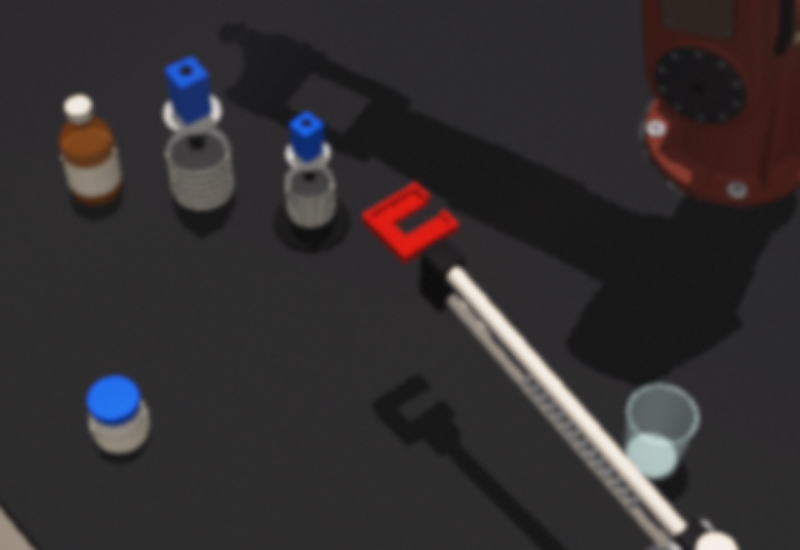

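View pics/t1c.png

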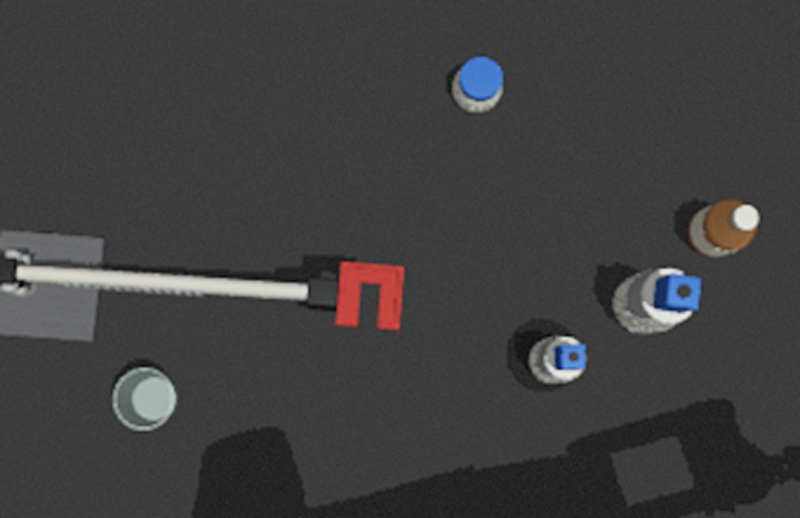

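The smaller head, on the round mat, is at top-crop (570,358), with the larger look-alike beside it at (680,293). The fork at (370,295) has its slot open toward the robot. Next I measure these by colour and depth.

Run:
```python
from h import *
for n in ['scene','top']:
    p=dict(np.load(n+'1.npz')); W=cloud(p)
    hsv=cv2.cvtColor(p['img'],cv2.COLOR_BGR2HSV)
    blue=cv2.inRange(hsv,(100,120,60),(125,255,255))>0
    red=(cv2.inRange(hsv,(0,150,110),(8,255,255))|cv2.inRange(hsv,(172,150,110),(180,255,255)))>0
    for nm,m,c,r,z in [('grip',blue,(.465,-.238),.04,(.148,.17)),('big',blue,(.535,-.345),.05,(.185,.22)),('fork',red,(.545,-.02),.07,(.225,.275))]:
        q=m&(np.hypot(W[...,0]-c[0],W[...,1]-c[1])<r)&(W[...,2]>z[0])&(W[...,2]<z[1])
        P=W[q]; 
        if len(P)<5: print(n,nm,len(P)); continue
        rect=cv2.minAreaRect((P[:,:2]*1000).astype(np.float32))
        print(n,nm,len(P),'mean',P.mean(0).round(4),'zpct',np.percentile(P[:,2],[5,50,95]).round(4),'xy lo',P.min(0).round(4),'hi',P.max(0).round(4),np.round(rect[0],1),np.round(rect[1],1),round(rect[2],1))
    # flange / stand post
    k=(np.abs(W[...,2]-.22)<.03)&(W[...,1]>.0)&(W[...,1]<.45)&(W[...,0]>.3)&(W[...,0]<.7)&~red
    P=W[k]; 
    for y0 in np.arange(.05,.4,.05):
        s=P[np.abs(P[:,1]-y0)<.01]; 
        if len(s): print('arm y',round(y0,2),np.median(s,0).round(4),len(s))
    k=(W[...,2]>.010)&(W[...,2]<.022)&(W[...,1]>.25)&(W[...,0]>.45)&(W[...,0]<.65)&(W[...,1]<.5)
    P=W[k]; rect=cv2.minAreaRect((P[:,:2]*1000).astype(np.float32)) if len(P)>5 else None; print('base',rect)
# subpixel edges of grip top face and fork in top image by minAreaRect of mask pixels at known height
p=dict(np.load('top1.npz')); f=240/np.tan(np.radians(p['vertical_fov'])/2); A=att(p)
hsv=cv2.cvtColor(p['img'],cv2.COLOR_BGR2HSV)
def atz(uv,z):
    d=A@np.array([(uv[0]-p['cx'])/f,(uv[1]-p['cy'])/f,1]); return p['eye']+d*(z-p['eye'][2])/d[2]
red=cv2.inRange(hsv,(0,130,90),(8,255,255))|cv2.inRange(hsv,(172,130,90),(180,255,255))
cs,_=cv2.findContours(red,0,2)
for c in cs:
    if cv2.contourArea(c)>100:
        r=cv2.minAreaRect(c); B=np.array([atz(b,.246) for b in cv2.boxPoints(r)]); print('red',cv2.contourArea(c),B.mean(0).round(4),B[:,:2].round(4).tolist())
```

```text
scene grip 99 mean [ 0.4643 -0.2448  0.1561] zpct [0.1501 0.1564 0.1616] xy lo [ 0.4484 -0.261   0.1485] hi [ 0.4791 -0.2287  0.1647] [ 463.2 -245.4] [30.4 31.4] 5.8
scene big 186 mean [ 0.5385 -0.3563  0.1969] zpct [0.1868 0.1979 0.2034] xy lo [ 0.5165 -0.3811  0.185 ] hi [ 0.5574 -0.3375  0.206 ] [ 536.5 -360.7] [42.8 40. ] 81.0
scene fork 496 mean [ 0.519  -0.0165  0.2448] zpct [0.2394 0.2448 0.2504] xy lo [ 0.483  -0.0513  0.2343] hi [0.5535 0.0206 0.2546] [517.5 -16. ] [70.2 68.7] 86.8
arm y 0.05 [0.5273 0.0498 0.2295] 188
arm y 0.1 [0.5266 0.0994 0.2272] 69
arm y 0.15 [0.5299 0.1503 0.2191] 80
arm y 0.2 [0.5344 0.2    0.2113] 83
arm y 0.25 [0.5356 0.2499 0.2062] 64
arm y 0.3 [0.5376 0.3004 0.1984] 64
arm y 0.35 [0.5389 0.3483 0.1935] 41
base ((542.248046875, 405.60955810546875), (183.13587951660156, 131.97479248046875), 86.11750030517578)
top grip 90 mean [ 0.4626 -0.2465  0.1568] zpct [0.1522 0.157  0.1608] xy lo [ 0.449  -0.2604  0.1482] hi [ 0.4758 -0.2329  0.1624] [ 462.2 -246.8] [24.4 28.2] 7.7
top big 180 mean [ 0.5347 -0.3603  0.198 ] zpct [0.1915 0.1986 0.2026] xy lo [ 0.5163 -0.3803  0.1856] hi [ 0.5524 -0.3408  0.2067] [ 535.3 -361.3] [39.3 35.8] 85.6
top fork 538 mean [ 0.5214 -0.0149  0.2441] zpct [0.2383 0.244  0.2502] xy lo [ 0.4838 -0.0494  0.2351] hi [0.5522 0.0195 0.2537] [518.2 -14.4] [67.  65.8] 86.8
arm y 0.05 [0.5216 0.0476 0.2393] 80
arm y 0.1 [0.5241 0.0991 0.2276] 48
arm y 0.15 [0.527  0.1503 0.2205] 48
arm y 0.2 [0.5289 0.2002 0.2121] 60
arm y 0.25 [0.5326 0.2494 0.2047] 48
arm y 0.3 [0.5364 0.2997 0.1984] 44
arm y 0.35 [0.5389 0.349  0.1922] 23
base ((527.2223510742188, 379.47369384765625), (130.5615234375, 157.27578735351562), 87.17976379394531)
red 535.5 [ 0.5177 -0.0146  0.246 ] [[0.4854, 0.0212], [0.5534, 0.0178], [0.55, -0.0506], [0.4819, -0.0467]]
```

Request:
{"op": "drive_tool", "data": {"moves": [[0,0,0,0,0,0.165],[0,0,0,0,0,0.165],[38,-48,0,0,0,0],[38,-48,0,0,0,0],[38,-48,0,0,0,0]], "fingers": 1, "grip_force": 60}}

```text
time_s: 1.72
position: [0.3696, -0.4037, 0.304]
tcp_rot: [3.135, 0.191, 0.001]
wrist_force: [0.7, -0.2, 0.2]
grip_width: 0.0849
grip_force: 0.0
```

Request:
{"op": "drive_tool", "data": {"moves": [[38,-48,0,0,0,0],[38,-48,0,0,0,0],[37,-49,0,0,0,0],[0,0,0,0,0,0],[0,0,0,0,0,0]]}}

```text
time_s: 2.35
position: [0.4633, -0.2475, 0.304]
tcp_rot: [3.135, 0.194, -0.0]
wrist_force: [-0.6, -1.1, -0.3]
grip_width: 0.0855
grip_force: 0.0
```

```bash
cat >> h.py <<'E'
def wcloud(p,s):
    f=240/np.tan(np.radians(p['vertical_fov'])/2)
    v,u=np.mgrid[:480,:640]; d=p['depth']; x=u-p['cx'];y=v-p['cy']; r=np.hypot(x,y)+1e-9; th=r/f
    t=np.tan(th); P=np.stack([t*x/r*d,t*y/r*d,d],-1); P[(d==0)|(th>1.4)]=np.nan
    T=np.array(p['tool_from_camera']); P=P@T[:3,:3].T+T[:3,3]
    return P@R.from_rotvec(s['tcp_rot']).as_matrix().T+s['position']
def delta(xyz,yaw,s=None):
    s=s or read_state(); M=R.from_rotvec(s['tcp_rot']).as_matrix()
    G=np.column_stack([[np.cos(yaw),np.sin(yaw),0],[np.sin(yaw),-np.cos(yaw),0],[0,0,-1]])
    print('tool shift mm',(M.T@(np.array(xyz)-s['position'])*1000).round(1),'turn',R.from_matrix(M.T@G).as_rotvec().round(4), 'pos',s['position'].round(4),'F',s['wrist_force'].round(2),'t',round(s['time_s'],2),'w',round(s['grip_width'],4))
E
python3 - <<'E'
from h import *
s=read_state(); p=capture('wrist'); cv2.imwrite('pics/w1.png',p['img']); W=wcloud(p,s)
hsv=cv2.cvtColor(p['img'],cv2.COLOR_BGR2HSV); blue=cv2.inRange(hsv,(100,120,50),(125,255,255))>0
q=blue&(np.hypot(W[...,0]-.463,W[...,1]+.246)<.04)&(W[...,2]>.147)&(W[...,2]<.17)
P=W[q]; r=cv2.minAreaRect((P[:,:2]*1000).astype(np.float32)); print(len(P),np.median(P,0),np.round(r[0],1),np.round(r[1],1),r[2])
for t in ['sampler_grip','sampler_flange']:
    for l in landmark_of(t,p)[:3]: print(t,np.round(l['point'],1),round(l['score'],2),px(W,l['point']).round(4))
delta([.463,-.246,.304],np.radians(7),s)
E
```

```text
453 [ 0.47489313 -0.24318581  0.15557561] [ 462.6 -245.1] [27.5 28. ] 3.836817741394043
sampler_grip [167.1 512.8] 0.92 [ 0.5367 -0.3415  0.1964]
sampler_grip [243.8 314. ] 0.78 [ 0.4683 -0.2441  0.1572]
sampler_flange [160.2 486.7] 0.72 [ 0.5364 -0.341   0.1645]
sampler_flange [230.9 314.6] 0.67 [ 0.4757 -0.2438  0.1544]
tool shift mm [-0.2 -1.5  0. ] turn [0.0008 0.0003 0.0017] pos [ 0.4633 -0.2475  0.304 ] F [-0.55 -1.07 -0.28] t 2.35 w 0.0855
```

View pics/w1.png

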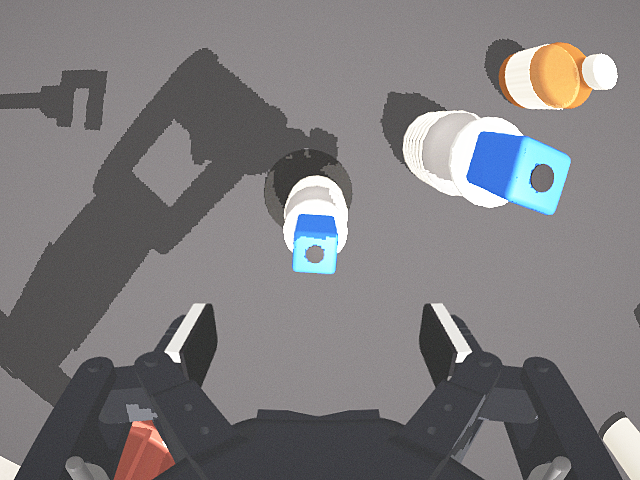

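The view shows the small head's grip top at (315,253) between the open fingers and square to them. The large look-alike at (540,178) is clear of the right finger. Descending.

Request:
{"op": "drive_tool", "data": {"moves": [[0,-2,30,0,0,0.02],[0,0,30,0,0,0],[0,0,30,0,0,0],[0,0,16,0,0,0],[0,0,10,0,0,0]]}}

```text
time_s: 3.12
position: [0.4627, -0.2462, 0.1872]
tcp_rot: [-3.137, -0.159, 0.001]
wrist_force: [-0.4, 0.1, 0.3]
grip_width: 0.0854
grip_force: 0.0
```

Request:
{"op": "drive_tool", "data": {"moves": [[0,0,0,0,0,0],[0,0,0,0,0,0],[0,0,0,0,0,0],[0,0,0,0,0,0],[0,0,0,0,0,0]], "fingers": -0.1, "grip_force": 40}}

```text
time_s: 3.75
position: [0.4632, -0.2454, 0.1882]
tcp_rot: [3.137, 0.162, 0.001]
wrist_force: [0.4, -0.5, 0.3]
grip_width: 0.0387
grip_force: 0.0
```

Request:
{"op": "drive_tool", "data": {"moves": [[0,0,0,0,0,0],[0,0,0,0,0,0],[0,0,0,0,0,0],[0,0,0,0,0,0],[0,0,0,0,0,0]], "fingers": -1, "grip_force": 60}}

```text
time_s: 4.38
position: [0.4634, -0.2456, 0.1883]
tcp_rot: [3.137, 0.161, 0.001]
wrist_force: [-0.3, 0.0, 2.8]
grip_width: 0.0278
grip_force: 58.6
```

Request:
{"op": "drive_tool", "data": {"moves": [[0,0,-3,0,0,0],[0,0,-5,0,0,0],[0,0,-8,0,0,0],[0,0,-10,0,0,0],[0,0,-14,0,0,0]]}}

```text
time_s: 5.0
position: [0.4629, -0.2453, 0.2285]
tcp_rot: [-3.137, -0.161, 0.001]
wrist_force: [-0.4, 0.3, -4.5]
grip_width: 0.0273
grip_force: 58.1
```

Request:
{"op": "drive_tool", "data": {"moves": [[0,0,-20,0,0,0],[0,0,-30,0,0,0],[0,0,-40,0,0,0],[0,0,-36,0,0,0],[0,0,0,0,0,0]]}}

```text
time_s: 5.62
position: [0.4648, -0.2466, 0.359]
tcp_rot: [3.131, 0.161, 0.012]
wrist_force: [0.5, -0.4, -3.1]
grip_width: 0.0276
grip_force: 58.4
```

Request:
{"op": "drive_tool", "data": {"moves": [[0,0,0,0,0,0],[0,0,0,0,0,0]]}}

```text
time_s: 5.88
position: [0.4621, -0.2447, 0.3512]
tcp_rot: [-3.134, -0.161, 0.006]
wrist_force: [0.3, 0.5, -4.4]
grip_width: 0.0278
grip_force: 58.3
```

Request:
{"op": "drive_tool", "data": {"moves": [[0,0,0,0,0,0.08],[0,0,0,0,0,0.077],[-8,-15,0,0,0,0],[-8,-30,0,0,0,0],[-8,-40,0,0,0,0]]}}

```text
time_s: 6.5
position: [0.4426, -0.1578, 0.3526]
tcp_rot: [-3.139, 0.085, 0.003]
wrist_force: [0.3, 1.2, -3.8]
grip_width: 0.0276
grip_force: 58.6
```

Request:
{"op": "drive_tool", "data": {"moves": [[-8,-40,0,0,0,0],[-8,-40,0,0,0,0],[-8,-35,0,0,0,0],[0,-22,0,0,0,0],[0,-11,0,0,0,0]]}}

```text
time_s: 7.12
position: [0.4266, -0.0085, 0.353]
tcp_rot: [-3.14, 0.08, 0.003]
wrist_force: [0.3, 0.0, -3.7]
grip_width: 0.0277
grip_force: 58.7
```

Request:
{"op": "drive_tool", "data": {"moves": [[0,0,0,0,0,0],[0,0,0,0,0,0],[0,0,0,0,0,0]]}}

```text
time_s: 7.5
position: [0.4278, -0.0108, 0.3538]
tcp_rot: [3.14, -0.087, -0.0]
wrist_force: [-0.2, -1.0, -3.2]
grip_width: 0.0272
grip_force: 58.7
```

```bash
cat > look.py <<'E'
from h import *
import sys
tag=sys.argv[1]
s=read_state()
p=capture('wrist'); cv2.imwrite(f'pics/w{tag}.png',p['img']); W=wcloud(p,s)
for n in ['wrist','top','scene']:
    if n!='wrist': p=capture(n); W=cloud(p); cv2.imwrite(f'pics/{n}{tag}.png',p['img'])
    hsv=cv2.cvtColor(p['img'],cv2.COLOR_BGR2HSV)
    red=(cv2.inRange(hsv,(0,140,90),(8,255,255))|cv2.inRange(hsv,(172,140,90),(180,255,255)))>0
    q=red&(np.hypot(W[...,0]-.518,W[...,1]+.015)<.07)&(W[...,2]>.10)&(W[...,2]<.275); P=W[q]
    if len(P)>20:
        zm=np.percentile(P[:,2],80); P=P[P[:,2]>zm-.012]; r=cv2.minAreaRect((P[:,:2]*1000).astype(np.float32)); print(n,'fork',len(P),np.median(P,0).round(4),np.round(r[0],1),np.round(r[1],1),round(r[2],1))
    blue=cv2.inRange(hsv,(90,100,50),(125,255,255))>0
    q=blue&(np.hypot(W[...,0]-s['position'][0],W[...,1]-s['position'][1])<.04)&(W[...,2]>s['position'][2]-.09)&(W[...,2]<s['position'][2]); P=W[q]
    if len(P)>5: print(n,'grip',len(P),np.median(P,0).round(4),P.min(0).round(4),P.max(0).round(4))
    for t in ['fork_seat','sampler_flange','sampler_center']:
        for l in landmark_of(t,p)[:2]: print(n,t,np.round(l['point'],1),round(l['score'],2),px(W,l['point']).round(4))
delta([.428,-.0098,.354],np.radians(-3.1),s)
E
python3 look.py 2
```

```text
wrist fork 10251 [0.5289 0.0013 0.2434] [517.6 -12.6] [67.8 66.6] 86.7
wrist grip 8096 [ 0.4391 -0.0106  0.3205] [ 0.4121 -0.0249  0.2739] [0.4425 0.0049 0.3245]
wrist sampler_flange [301.6 316.6] 0.67 [ 0.4406 -0.0106  0.297 ]
wrist sampler_center [105.6 628.2] 0.78 [ 0.5345 -0.3289  0.1305]
wrist sampler_center [333.2 316.6] 0.58 [ 0.4404 -0.0106  0.319 ]
top fork 501 [ 0.5261 -0.0197  0.2437] [519.4 -14.9] [67.9 63.8] 86.0
top fork_seat [255.9 326.8] 0.79 [ 0.5356 -0.021  -0.0007]
top sampler_center [255.1 449.6] 0.66 [ 0.5332 -0.3427  0.1645]
scene fork 521 [ 0.5216 -0.0197  0.2447] [518.4 -15.4] [71.9 69.4] 86.9
scene grip 145 [ 0.4398 -0.0109  0.3141] [ 0.4209 -0.0294  0.2809] [0.4482 0.0053 0.3536]
scene fork_seat [196.  341.9] 0.62 [ 0.5089 -0.0291  0.2376]
scene sampler_flange [158.7 255.9] 0.93 [ 0.5489 -0.3446  0.1417]
scene sampler_flange [173.  373.9] 0.76 [0.4385 0.0048 0.2969]
scene sampler_center [181.2 372.3] 0.96 [ 0.4335 -0.0053  0.2501]
scene sampler_center [161.  257.1] 0.72 [ 0.5488 -0.3411  0.136 ]
tool shift mm [ 0.1 -1.  -0.2] turn [ 0.0002  0.0003 -0.0012] pos [ 0.4278 -0.0108  0.3538] F [-0.15 -0.97 -3.25] t 7.5 w 0.0272
```

View pics/w2.png

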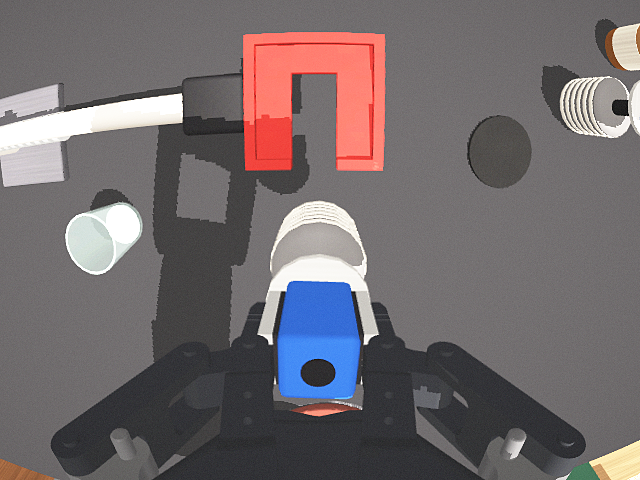

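The slot's centre line is at column 314 and the grip's at about 319, so the head must shift roughly 2 mm toward +y. It also has to be 10 mm lower so the neck straddles the fork plate.

Request:
{"op": "drive_tool", "data": {"moves": [[0,-1,5,0,0,0],[0,-0.7,5,0,0,0],[10,0,0,0,0,0],[12,0,0,0,0,0],[8,0,0,0,0,0]]}}

```text
time_s: 8.72
position: [0.4591, -0.0102, 0.3442]
tcp_rot: [3.14, -0.085, 0.001]
wrist_force: [0.4, 0.5, -3.2]
grip_width: 0.0275
grip_force: 58.7
```

Request:
{"op": "drive_tool", "data": {"moves": [[0,0,0,0,0,0],[0,0,0,0,0,0],[0,0,0,0,0,0]]}}

```text
time_s: 9.1
position: [0.4576, -0.01, 0.3439]
tcp_rot: [-3.14, 0.085, 0.0]
wrist_force: [0.2, -0.4, -4.3]
grip_width: 0.0277
grip_force: 58.7
```

```bash
python3 look.py 3 | grep -v sampler
python3 - <<'E'
import cv2
a=cv2.imread('pics/scene3.png')[140:250,290:430]; cv2.imwrite('pics/s3c.png',cv2.resize(a,(560,440),interpolation=2))
b=cv2.imread('pics/w3.png')[0:420,120:520]; a=cv2.imread('pics/s3c.png')
import numpy as np
cv2.imwrite('pics/c3.png',np.hstack([b,cv2.resize(a,(400,420))]))
E
```

```text
wrist fork 9585 [0.5211 0.0044 0.2434] [517.6 -12.5] [68.  66.4] 86.9
wrist grip 8093 [ 0.4689 -0.0098  0.3105] [ 0.4421 -0.0242  0.2637] [0.4722 0.0056 0.3146]
top fork 234 [ 0.5409 -0.0197  0.2439] [539.3 -16.5] [65.9 24.8] 84.0
top fork_seat [256.2 327.3] 0.54 [ 0.4857 -0.0067  0.6032]
scene fork 519 [ 0.5209 -0.0227  0.2445] [517.6 -15.7] [70.2 70.4] 85.8
scene grip 143 [ 0.4696 -0.0108  0.3047] [ 0.4531 -0.0288  0.2688] [0.4774 0.0082 0.3427]
scene fork_seat [195.2 340.8] 0.82 [ 0.5123 -0.0296  0.2419]
tool shift mm [-29.6   1.4 -10.1] turn [-0.0001  0.0002 -0.0002] pos [ 0.4576 -0.01    0.3439] F [ 0.22 -0.36 -4.32] t 9.1 w 0.0277
```

View pics/c3.png

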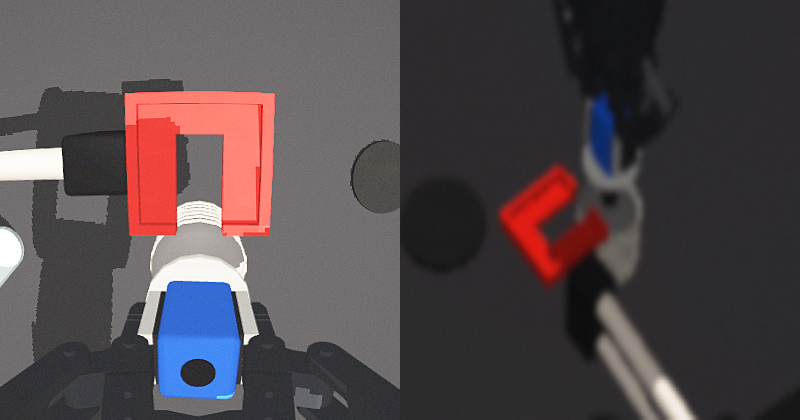

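The neck is lined up with the slot: slot centre is at column 199.5 and grip at 198.5 in the crop. Driving in.

Request:
{"op": "drive_tool", "data": {"moves": [[10,0,0,0,0,0],[13,0,0,0,0,0],[13,0,0,0,0,0],[13,0,0,0,0,0],[10.5,0,0,0,0,0]]}}

```text
time_s: 10.32
position: [0.5183, -0.0134, 0.3437]
tcp_rot: [-3.14, 0.085, 0.0]
wrist_force: [-0.3, -0.3, -3.5]
grip_width: 0.0275
grip_force: 58.7
```

Request:
{"op": "drive_tool", "data": {"moves": [[0,0,2,0,0,0],[0,0,2,0,0,0],[0,0,0,0,0,0],[0,0,0,0,0,0]]}}

```text
time_s: 10.82
position: [0.517, -0.0133, 0.3399]
tcp_rot: [-3.14, 0.085, 0.0]
wrist_force: [0.0, 0.7, -3.0]
grip_width: 0.0276
grip_force: 58.7
```

```bash
python3 look.py 4 | grep -v sampler
python3 - <<'E'
import cv2, numpy as np
a=cv2.imread('pics/scene4.png')[140:250,290:400]
b=cv2.imread('pics/w4.png')[60:480,120:520]
cv2.imwrite('pics/c4.png',np.hstack([b,cv2.resize(a,(400,420),interpolation=2)]))
E
```

```text
wrist fork 6988 [ 0.538  -0.0104  0.2434] [529.5 -12.9] [68.6 44.5] 87.7
wrist grip 8103 [ 0.5282 -0.013   0.3066] [ 0.5015 -0.04    0.2601] [0.5316 0.0129 0.3105]
top fork 90 [0.4911 0.0015 0.2464] [495.6 -13.3] [66.4 19.9] 87.1
top fork_seat [255.7 325.4] 0.49 [ 0.4868 -0.0035  0.5892]
scene fork 332 [0.5342 0.     0.245 ] [519.8 -15.1] [71.2 67.9] 89.1
scene grip 135 [ 0.5293 -0.0126  0.2993] [ 0.5089 -0.0332  0.2651] [0.536  0.0053 0.3375]
scene fork_seat [197.8 341.4] 0.94 [ 0.5311 -0.0084  0.2621]
tool shift mm [-89.    1.4 -14.1] turn [-0.      0.     -0.0002] pos [ 0.517  -0.0133  0.3399] F [ 0.    0.69 -3.04] t 10.82 w 0.0276
```

View pics/c4.png

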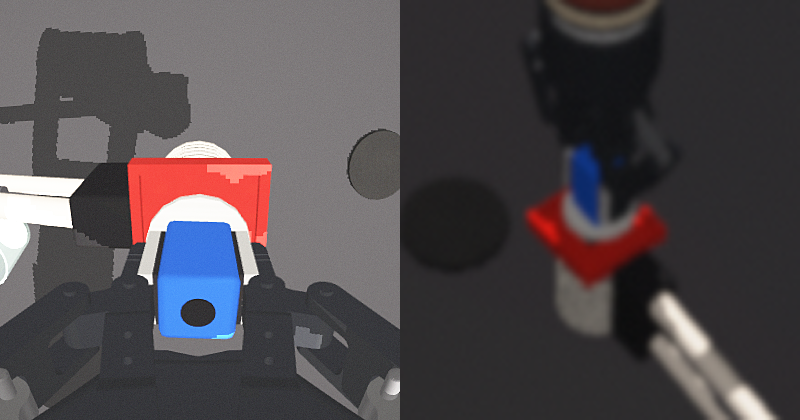

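The neck is in the slot and the flange sits centred above the rim, about 10 mm over the seat. Next I average the weight, then lower.

```bash
cat > fz.py <<'E'
from h import *
import sys
n=int(sys.argv[1]); L=[]
for i in range(n):
    capture('top'); s=read_state(); L.append(np.r_[s['wrist_force'],s['position']])
L=np.array(L); print('mean F',L[:,:3].mean(0).round(3),'se',(L[:,:3].std(0)/n**.5).round(3),'pos',L[:,3:].mean(0).round(4),'t',round(s['time_s'],2),'w',round(s['grip_width'],4))
E
python3 fz.py 14
```

```text
mean F [ 0.221 -0.025 -3.731] se [0.116 0.147 0.15 ] pos [ 0.5173 -0.0133  0.3399] t 12.12 w 0.0275
```

Request:
{"op": "drive_tool", "data": {"moves": [[0,0,2,0,0,0],[0,0,2,0,0,0],[0,0,2,0,0,0],[0,0,1.5,0,0,0],[0,0,1.5,0,0,0]]}}

```text
time_s: 12.75
position: [0.5172, -0.0133, 0.3307]
tcp_rot: [3.14, -0.085, -0.0]
wrist_force: [1.1, -0.1, -3.7]
grip_width: 0.0278
grip_force: 58.7
```

Request:
{"op": "drive_tool", "data": {"moves": [[0,0.2,1.5,0,0,0],[0,0.2,1.5,0,0,0],[0,0.2,1.5,0,0,0],[0,0.2,1.5,0,0,0],[0,0.2,1.5,0,0,0]]}}

```text
time_s: 13.38
position: [0.5172, -0.0143, 0.3234]
tcp_rot: [3.14, -0.085, 0.0]
wrist_force: [0.3, -0.5, -3.4]
grip_width: 0.0278
grip_force: 58.7
```

Request:
{"op": "drive_tool", "data": {"moves": [[0,0.2,2,0,0,0],[0,0.2,2,0,0,0],[0,0.2,2,0,0,0],[0,0.2,2,0,0,0],[0,0.2,2,0,0,0]]}}

```text
time_s: 14.0
position: [0.5172, -0.0154, 0.3134]
tcp_rot: [3.14, -0.085, 0.0]
wrist_force: [0.2, -0.4, -2.5]
grip_width: 0.0273
grip_force: 58.7
```

```bash
python3 look.py 5 | grep -v sampler; python3 fz.py 4
python3 - <<'E'
import cv2, numpy as np
a=cv2.imread('pics/scene5.png')[140:250,290:400]
b=cv2.imread('pics/w5.png')[60:480,120:520]
cv2.imwrite('pics/c5.png',np.hstack([b,cv2.resize(a,(400,420),interpolation=2)]))
E
```

```text
wrist fork 6678 [ 0.5394 -0.0113  0.2268] [530.6 -15.4] [67.9 41.3] 86.6
wrist grip 8099 [ 0.5285 -0.0152  0.28  ] [ 0.5016 -0.0424  0.2254] [0.5318 0.0196 0.2839]
top fork 80 [ 0.4913 -0.0012  0.2286] [494.9 -15.6] [67.7 20.1] 83.6
top fork_seat [227.2 473.3] 0.69 [ 0.6201 -0.4267  0.093 ]
top fork_seat [256.6 327.3] 0.65 [ 0.4871 -0.0078  0.5636]
scene fork 280 [ 0.5358 -0.0022  0.2293] [518.1 -17.3] [70.  67.7] 88.9
scene grip 128 [ 0.5294 -0.0142  0.2742] [ 0.5114 -0.0348  0.2401] [0.5365 0.0046 0.3124]
scene fork_seat [202.8 341.7] 0.71 [ 0.5295 -0.0068  0.2469]
tool shift mm [-89.4  -0.7 -40.6] turn [ 0.0002 -0.0002 -0.0001] pos [ 0.5172 -0.0154  0.3134] F [ 0.23 -0.39 -2.5 ] t 14.0 w 0.0273
mean F [-0.286 -0.653 -2.2  ] se [0.219 0.118 0.26 ] pos [ 0.5172 -0.0153  0.3135] t 14.8 w 0.0275
```

View pics/c5.png

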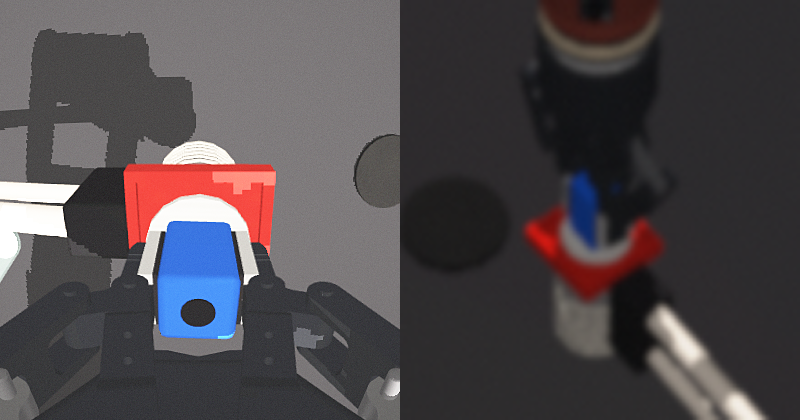

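The flange sits inside the rim and the fork has come down about 16 mm with it. The force is dropping at the expected spring rate, so I keep riding down.

Request:
{"op": "drive_tool", "data": {"moves": [[0,0.2,2,0,0,0],[0,0.2,2,0,0,0],[0,0.2,2,0,0,0],[0,0.2,2,0,0,0],[0,0.1,2,0,0,0]]}}

```text
time_s: 15.42
position: [0.5172, -0.0162, 0.3034]
tcp_rot: [-3.14, 0.085, -0.0]
wrist_force: [0.7, 0.2, -1.9]
grip_width: 0.0277
grip_force: 58.8
```

Request:
{"op": "drive_tool", "data": {"moves": [[0,0.1,2,0,0,0],[0,0.1,2,0,0,0],[0,0.1,2,0,0,0],[0,0.1,2,0,0,0],[0,0.1,2,0,0,0]]}}

```text
time_s: 16.05
position: [0.5171, -0.0167, 0.2934]
tcp_rot: [-3.14, 0.085, -0.0]
wrist_force: [0.2, 0.1, -0.2]
grip_width: 0.0275
grip_force: 58.8
```

Request:
{"op": "drive_tool", "data": {"moves": [[0,0.1,2,0,0,0],[0,0.1,2,0,0,0],[0,0,2,0,0,0],[0,0,2,0,0,0],[0,0,2,0,0,0]]}}

```text
time_s: 16.68
position: [0.5171, -0.017, 0.2834]
tcp_rot: [3.14, -0.085, 0.0]
wrist_force: [0.8, 0.4, -0.4]
grip_width: 0.0276
grip_force: 58.9
```

```bash
python3 look.py 6 | grep -v sampler; python3 fz.py 25
```

```text
wrist fork 6664 [ 0.5393 -0.0133  0.1969] [530.1 -16.8] [68.2 41.6] 86.8
wrist grip 8115 [ 0.5284 -0.0167  0.25  ] [ 0.5012 -0.0439  0.1956] [0.5318 0.0175 0.254 ]
top fork 76 [ 0.4915 -0.0029  0.1998] [494.8 -18.1] [65.2 18.4] 86.8
top fork_seat [257.7 329.8] 0.62 [ 0.4878 -0.0143  0.5342]
top fork_seat [277.6 402. ] 0.45 [ 0.4763 -0.2426  0.0052]
scene fork 278 [ 0.5359 -0.0042  0.1991] [517.5 -18.7] [72.2 70. ] 87.2
scene grip 118 [ 0.5288 -0.0174  0.2454] [ 0.5167 -0.0358  0.2114] [0.5364 0.0041 0.2829]
scene fork_seat [207.3 339.7] 0.84 [ 0.5293 -0.0139  0.2229]
tool shift mm [-89.4  -2.3 -70.6] turn [ 0.0002 -0.0003 -0.0001] pos [ 0.5171 -0.017   0.2834] F [ 0.75  0.4  -0.37] t 16.68 w 0.0276
mean F [ 0.822 -1.12  -0.093] se [0.076 0.11  0.109] pos [ 0.5171 -0.0169  0.2834] t 18.52 w 0.0278
```

Request:
{"op": "drive_tool", "data": {"moves": [[0.3,0.4,0.5,0,0,0],[0.3,0.4,0.5,0,0,0],[0,0,0,0,0,0],[0,0,0,0,0,0]]}}

```text
time_s: 19.02
position: [0.5173, -0.0173, 0.2822]
tcp_rot: [-3.14, 0.085, 0.002]
wrist_force: [-1.1, 1.5, -0.5]
grip_width: 0.0275
grip_force: 59.0
```

```bash
python3 fz.py 25
```

```text
mean F [-1.058  1.542 -0.408] se [0.112 0.12  0.088] pos [ 0.5175 -0.0177  0.2823] t 20.27 w 0.0275
```

Request:
{"op": "drive_tool", "data": {"moves": [[-0.3,-0.4,1,0,0,0],[0,0,1,0,0,0],[0,0,1,0,0,0],[0,0,1,0,0,0],[0,0,1,0,0,0]]}}

```text
time_s: 20.9
position: [0.5175, -0.0177, 0.2775]
tcp_rot: [3.14, -0.085, 0.001]
wrist_force: [-1.1, -1.2, 0.3]
grip_width: 0.028
grip_force: 58.9
```

Request:
{"op": "drive_tool", "data": {"moves": [[0,0,0,0,0,0],[0,0,0,0,0,0],[0,0,0,0,0,0]]}}

```text
time_s: 21.28
position: [0.5175, -0.0174, 0.2776]
tcp_rot: [3.14, -0.085, 0.001]
wrist_force: [-1.1, -1.7, -0.5]
grip_width: 0.0268
grip_force: 58.9
```

```bash
python3 fz.py 40
```

```text
mean F [ 0.853 -1.525  0.145] se [0.097 0.095 0.066] pos [ 0.5174 -0.0173  0.2775] t 23.27 w 0.0271
```

Request:
{"op": "drive_tool", "data": {"moves": [[0.1,0.2,-1,0,0,0],[0,0,0,0,0,0],[0,0,0,0,0,0]], "grip_force": 20}}

```text
time_s: 23.65
position: [0.5174, -0.0173, 0.2784]
tcp_rot: [-3.14, 0.085, 0.0]
wrist_force: [1.6, 0.1, -0.1]
grip_width: 0.0276
grip_force: 59.2
```

```bash
python3 fz.py 25;  python3 look.py 7 | grep -v sampler
```

```text
mean F [ 1.152  1.058 -0.007] se [0.114 0.161 0.098] pos [ 0.5174 -0.0174  0.2783] t 24.9 w 0.0277
wrist fork 6656 [ 0.5394 -0.0127  0.1918] [531.2 -16.6] [69.  39.7] 86.4
wrist grip 8120 [ 0.5285 -0.0172  0.2449] [ 0.5016 -0.0444  0.1898] [0.5326 0.0182 0.2491]
top fork 77 [ 0.4916 -0.0017  0.1947] [494.9 -18.2] [65.6 18.2] 86.4
top fork_seat [257. 327.] 0.6 [ 0.4896 -0.0084  0.5329]
top fork_seat [225.9 472.3] 0.55 [ 0.6234 -0.4251  0.0888]
scene fork 273 [ 0.5363 -0.0041  0.1935] [519.7 -20.6] [71.1 68.9] 89.0
scene grip 114 [ 0.5293 -0.0166  0.2399] [ 0.518  -0.0361  0.207 ] [0.5368 0.0034 0.2782]
scene fork_seat [211.5 342. ] 0.96 [ 0.5294 -0.0061  0.2096]
tool shift mm [-89.6  -2.8 -75.6] turn [-0.0002  0.0004 -0.0001] pos [ 0.5173 -0.0174  0.2783] F [1.57 1.65 0.26] t 24.9 w 0.0277
```

Balanced: the mean vertical force is −0.01 N. Now I ease the grip and open slightly.

Request:
{"op": "drive_tool", "data": {"moves": [[0,0,0,0,0,0],[0,0,0,0,0,0]], "fingers": -0.25, "grip_force": 20}}

```text
time_s: 25.75
position: [0.5174, -0.0179, 0.2784]
tcp_rot: [3.139, -0.085, -0.0]
wrist_force: [-0.7, -0.1, 0.8]
grip_width: 0.0322
grip_force: 0.0
```

```bash
python3 fz.py 10;  python3 look.py 8 | grep -v sampler
```

```text
mean F [ 0.014  0.12  -0.36 ] se [0.126 0.104 0.169] pos [ 0.5174 -0.0176  0.2784] t 26.25 w 0.0319
wrist fork 6570 [ 0.54   -0.0127  0.193 ] [532.9 -17.2] [67.7 36.9] 86.0
wrist grip 8219 [ 0.5286 -0.0174  0.2461] [ 0.502  -0.046   0.1909] [0.532  0.0181 0.2502]
top fork 78 [ 0.4919 -0.0017  0.1951] [494.8 -18.2] [65.6 17.8] 86.1
top fork_seat [256.4 329.1] 0.42 [ 0.4917 -0.0123  0.5337]
scene fork 282 [ 0.5362 -0.0026  0.1957] [518.3 -14.2] [78.6 69.3] 84.9
scene grip 128 [ 0.5292 -0.0172  0.2384] [ 0.5142 -0.0377  0.2074] [0.537  0.0038 0.2758]
tool shift mm [-89.7  -2.9 -75.6] turn [ 0.0001 -0.     -0.0001] pos [ 0.5174 -0.0175  0.2784] F [ 0.03  0.33 -0.03] t 26.25 w 0.0319
```

The fork rose only about 1 mm, so I open further and retreat upward.

Request:
{"op": "drive_tool", "data": {"moves": [[0,0,0,0,0,0],[0,0,0,0,0,0],[0,0,0,0,0,0],[0,0,0,0,0,0]], "fingers": 0.25}}

```text
time_s: 27.35
position: [0.5174, -0.0175, 0.2784]
tcp_rot: [-3.14, 0.085, 0.0]
wrist_force: [0.7, 0.6, -0.1]
grip_width: 0.0534
grip_force: 0.0
```

Request:
{"op": "drive_tool", "data": {"moves": [[0,0,-5,0,0,0],[0,0,-12,0,0,0],[0,0,-20,0,0,0],[0,0,-30,0,0,0],[0,0,-40,0,0,0]]}}

```text
time_s: 27.98
position: [0.517, -0.0174, 0.3864]
tcp_rot: [-3.14, 0.085, 0.002]
wrist_force: [-0.2, 0.0, 0.2]
grip_width: 0.0538
grip_force: 0.0
```

Request:
{"op": "drive_tool", "data": {"moves": [[-20,0,-20,0,0,0],[-30,0,0,0,0,0],[-25,0,0,0,0,0],[0,0,0,0,0,0],[0,0,0,0,0,0]]}}

```text
time_s: 28.6
position: [0.4431, -0.0136, 0.4063]
tcp_rot: [3.14, -0.085, 0.003]
wrist_force: [0.3, 0.1, 0.1]
grip_width: 0.0534
grip_force: 0.0
```

```bash
python3 look.py 9 | grep -v sampler_fl; python3 fz.py 20; python3 look.py 10 | grep 'wrist fork'
python3 - <<'E'
import cv2, numpy as np
a=cv2.imread('pics/scene10.png')[110:330,180:500]
b=cv2.imread('pics/w10.png')
cv2.imwrite('pics/c10.png',np.hstack([cv2.resize(b,(400,300)),cv2.resize(a,(400,300),interpolation=2)]))
E
```

```text
wrist fork 1673 [0.5154 0.0049 0.1963] [518.1 -16.4] [67.3 66.1] 87.7
top fork 174 [ 0.5429 -0.026   0.1943] [536.4 -21. ] [65.8 31.5] 83.6
top fork_seat [254.5 328.5] 0.49 [ 0.5201 -0.015   0.2502]
top sampler_center [255.7 451.4] 0.86 [ 0.5296 -0.3428  0.1751]
top sampler_center [256.9 329.1] 0.66 [ 0.48   -0.0098  0.6532]
scene fork 286 [ 0.5365 -0.0028  0.1953] [518.2 -18.7] [70.3 68.8] 84.5
scene fork_seat [210.5 339.5] 0.74 [ 0.5303 -0.011   0.2145]
scene sampler_center [164.3 255.6] 0.83 [ 0.5491 -0.3435  0.1319]
scene sampler_center [216.1 341.1] 0.79 [ 0.533  -0.0072  0.1982]
tool shift mm [-15.4  -2.9  52.2] turn [ 0.0002 -0.002  -0.0002] pos [ 0.4431 -0.0136  0.4063] F [0.33 0.07 0.12] t 28.6 w 0.0534
mean F [0.193 0.051 0.213] se [0.119 0.141 0.112] pos [ 0.4425 -0.0135  0.4054] t 30.2 w 0.0531
wrist fork 1589 [0.5127 0.0056 0.1949] [517.5 -16.6] [67.3 65.8] 86.8
```

View pics/c10.png

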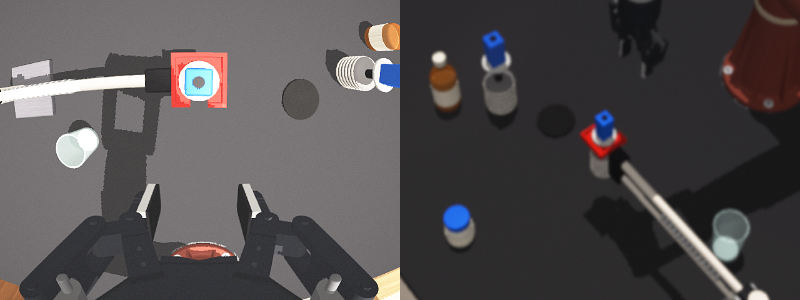

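The head hangs centred in the fork at wrist-crop (200,82). The fork is still at about 0.195 m, the gripper is clear, and the bottle, beaker and jar have not moved.

```bash
python3 -c "
from workcell import *
print(close_job())"
```

```text
the job is handed in; nothing more can be done
None
```

The smaller sampling head hangs by its flange, centred in the red fork; when I opened the fingers the fork rose only about 1 mm. The bottle, beaker and jar were left alone, and the job was handed in at about 30 s of the 59 s limit.

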